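Trip the hidden battery-tray latch with a screwdriver

TASK

Take the yellow screwdriver out of the blue stand, push its shaft straight down through the round access hole in the top of the grey instrument and press the hidden spring latch until the battery tray springs out, then put the screwdriver back upright in the empty hole of the stand and let go. Feel for the latch and press gently: a hard stop lies close below its release point, and the instrument must never be pressed with 16 N or more. Leave the tray out, and leave the red screwdriver, the solder spool and the toroid choke where they are.

Things in the scene. Friction and masses are not known exactly. Their poses are not given: they have to be found in the camera images.
- case: grey box-shaped bench instrument, 150 (x) x 130 (y) x 85 mm high, fixed to the bench; origin at the centre of its underside, front (display, knob, orange tray front) towards its -x, z up
- access_hole (a point): centre of the round access hole, 10 mm in diameter, at the upper surface of the instrument's top plate (85 mm above the bench, 4 mm thick, dark rim printed round it). The latch's flat head (20 x 22 mm, so anything through the hole meets it) lies straight below, hidden, 33 to 57 mm below the top surface: the depth differs from unit to unit and cannot be measured from outside
- tray (a joint): travel of the battery tray out of the instrument's front, m: 0 shut and latched, 0.045 fully out. The latch is sprung: its head yields at about 4 N, needs 5 to 8 N when it lets the tray go after about 6 mm of travel, and meets a hard stop at 9 mm of travel. Once let go, a damped spring drives the tray out in about a second
- tray_front (a point): middle of the orange front of the battery tray (64 mm wide, 30 mm high), 25 mm above the bench; it moves with the tray towards the case's -x by up to 45 mm
- stand: blue screwdriver stand, fixed to the bench: base 70 x 140 mm, top plate 50 (x) x 130 (y) mm whose upper side is 108 mm above the bench and 6 mm thick, open below; origin at the centre of its underside, y along the row of two holes
- stand_hole_left (a point): centre of the stand's hole at its +y side, 37.5 mm from the middle, at the top plate's upper surface; hole diameter 10 mm. One of the two holes holds the yellow, the other the red screwdriver
- stand_hole_right (a point): the same for the hole at the stand's -y side; the holes are 75 mm apart
- driver_grip (a point): where to grip the yellow screwdriver: on the axis of its handle, 22 mm below the handle's top end. Handle 30 x 29 mm across, 84 mm long, its shoulder, 62 mm below this point, rests on the stand's top plate. The screwdriver hangs upright; its own +y axis points up along the handle and its flat sides are parallel to the stand's x and y
- driver_tip (a point): tip of the yellow screwdriver's steel shaft, 162 mm below driver_grip along the axis; the shaft is 5 mm thick and 100 mm long below the handle
- red_grip (a point): centre of the red screwdriver's handle (26 x 25 mm across, 84 mm long, its top 192 mm above the bench), upright in the other hole of the stand; a bystander
- spool: solder spool, 58 mm wide, 45 mm high, standing on the bench; origin at the centre of its underside; a bystander
- choke: yellow toroid choke, 43 mm wide, 15 mm high, lying on the bench; origin at the centre of its underside; a bystander

How it is judged:
By the outcome, as a careful person would: the job done as asked, in the order asked, and still so for the second after the job is handed in, with the robot touching nothing.
It also fails if it takes over 67 s, if anything falls off the work surface, if the arm or the gripper's body presses on something with over 40 N, if the wrist force passes 120 N, or if a joint passes its speed limit or range.

ROBOT

A 7-joint arm with a two-finger parallel gripper is mounted at the origin on a cart in front of the work surface, level with it; the furniture and walls round the work are solid. World frame = base frame: x ahead of the robot, y to its left, z up, the work surface at z = 0. Lengths are in m, angles in rad, forces in N, time in s.
With the tool pointing down it reaches from about 0.425 to 0.875 m from the base axis. Payload 8.4 kg.
Tool frame: the origin (TCP) lies at the very end of the fingers, on their centre line; the grasp point (between the pads) lies 19 mm behind it; z points along the fingers, y is the line along which they close (so a half turn about z gives the same grasp; the last joint's range is limited). The gripper opens to 87 mm and grips with 3 to 60 N. Pads are 19 mm wide; open, the fingers measure 117 mm over their backs; the gripper's body (75 mm by 190 mm) begins 51 mm behind the grasp point.
Start: joints at [-1.208, 0.333, 0.04, 1.465, -0.013, 1.343, -0.059], TCP at [0.29, 0.582, 0.223] pointing down, gripper open.
Joint ranges: [-2.58, 2.58], [-0.38, 2.09], [-1.3, 1.39], [0.25, 2.4], [-1.5, 4.64], [0.08, 2.09], [-2.65, 2.65]. Speed limits (rad/s): [2.22, 2.22, 2.79, 2.79, 3.14, 3.14, 3.14].

INTERFACE

Orientations are given as a unit quaternion [x, y, z, w].
In Python, from bench import r, viewer, finder gives the robot as it stands. The module is installed in compiled form; this text tells all that it offers.
- The arm moves only by the shell command python3 -m creep 'ROWS' [OPENING]. ROWS is text: rows parted by semicolons, each of 4 numbers parted by spaces: the shift along the tool's x, y, z in mm, then the turn about the tool's z in rad. In form: x y z yaw; .... A call has 1 to 12 rows; each row is the pose to reach, as a shift and turn from the pose commanded when the call began, along the tool's axes at that moment; what a row does not reach only later rows make up. A row lasts 1/8 s, in which the tool goes at most 62.5 mm and 10.7 degrees, less where a joint would pass 70% of its speed; a pose out of reach is approached as far as the arm can. A call with a gripper value outside its range is refused whole. OPENING is the gripper command: -1 is fully open, 1 is shut, values between are in proportion, set as the call begins (- or left out, the last holds). The fingers move at their own pace and stop on an object; the grip force is fixed at half the most. Time passes only in rows, so rows that repeat a pose let the fingers close. It gives the time, the measured TCP pose, the force, the opening and the grip force at its end, in the units of the state.
- r.get_state(): the state, without advancing time (a new reading comes with each control period).
- viewer.camera(name): name is "side" or "top"; returns the picture (400x640x3 uint8, red, green, blue); there is no depth.
- viewer.get_calibration(name): a dict with "mtx" (3x3 intrinsics, pixels), "R" (3x3) and "t" (3): a world point X has camera coordinates R X + t. Camera axes: x right, y down, z forward; pixel columns grow to the right and rows downward; lengths in m; the calibration is good to about 2 mm. A picture is of the moment at which its call begins. get_calibration takes no time and is no camera call.
- r.sign_off(): hands the job in; it is judged then, once.
Trained networks look in the newest picture that a camera, given by its name, has taken for a name from the list of things; names that differ only in an ending like _2 or _b are one class to them, and where a whole thing is asked for, a point or a joint stands for the part that bears it (a point fixed in the world has none). Each returns a list of dicts, best first, with "score" (0 to 1); they miss things now and then, are a little off and sometimes report something else, mostly with a low value. They report only what shows in the picture. A call takes as long as a camera call.
- finder.regions_of(camera, target): "mask" (400x640 bool, what is visible of it) and "position" ([column, row] in pixels, amid what is visible of it).
The state is a dict: "time": time; "joints": joint angles; "qvel": joint speeds; "joint_torque": joint torques, N m; "ee_pos": TCP position; "tcp_rot": TCP orientation; "contact_force": force on the tool from outside, world axes, zero at the start; "torque": the same for the moment, N m; "grip_width": opening from 0.0 (shut) to 1.0 (fully open); "finger_force": force on a finger pad.
Only numpy, scipy, OpenCV 4.12 (cv2) and the standard library are available. Lean on these libraries where they do the work, as an engineer would, in place of code of your own. Each camera call takes 0.05 s, during which the arm holds its last target. There are 200 camera calls.

## Working session

There is one attempt and no reset: what is moved stays moved. The work goes in short steps, Python scripts to look and compute and a shell command to move; the robot and the scene stay as the last step left them, time stands still between calls to the robot, and variables do not carry over. Pictures are saved under pics/ and viewed, at most 10 in all, crops included, and the job is handed in when it is done.

```bash
mkdir -p pics
python3 - <<'E'
from bench import r,viewer,finder
import cv2,numpy as np
s=r.get_state();print({k:np.round(v,3) for k,v in s.items()})
ims=[]
for c in ("side","top"):
    im=viewer.camera(c);cv2.imwrite(f"pics/{c}0.png",im[:,:,::-1])
    k=viewer.get_calibration(c);print(c,k["mtx"].tolist(),np.round(k["R"],4).tolist(),k["t"], -k["R"].T@k["t"])
    for t in ("driver_grip","red_grip","case","stand","spool","choke"):
        print(t,[(round(float(d["score"]),2),np.round(d["position"],1).tolist(),[int(v) for v in (*np.argwhere(d["mask"]).min(0)[::-1],*np.argwhere(d["mask"]).max(0)[::-1])]) for d in finder.regions_of(c,t)[:2]])
print(r.get_state()["time"])
E
```

```text
{'time': np.float64(0.0), 'joints': array([-1.208,  0.334,  0.04 ,  1.466, -0.013,  1.343, -0.059]), 'qvel': array([ 0.001,  0.001, -0.001, -0.   ,  0.001,  0.   , -0.001]), 'joint_torque': array([-0.0000e+00, -6.5634e+01,  1.3350e+00, -4.0381e+01, -6.0000e-02,
        4.5000e-02,  0.0000e+00]), 'ee_pos': array([0.289, 0.581, 0.222]), 'tcp_rot': array([ 0.229,  0.973, -0.001, -0.   ]), 'contact_force': array([ 0.132, -0.239, -1.292]), 'torque': array([ 0.005,  0.037, -0.015]), 'finger_force': np.float64(0.0), 'grip_width': np.float64(1.003)}
side [[392.537636038797, 0.0, 327.5851470675758], [0.0, 392.537636038797, 197.00830470272166], [0.0, 0.0, 1.0]] [[0.952, -0.3054, -0.0206], [-0.1456, -0.3929, -0.908], [0.2692, 0.8674, -0.4185]] [-0.44062857  0.1639786   1.04559396] [ 0.16189001 -0.97706562  0.57744579]
driver_grip [(0.63, [354.8, 212.9], [350, 193, 361, 255])]
red_grip [(0.54, [368.9, 223.6], [365, 205, 375, 240])]
case [(0.73, [323.0, 196.8], [292, 178, 353, 224])]
stand [(0.95, [365.1, 258.2], [339, 221, 386, 287])]
spool [(0.45, [361.6, 255.3], [339, 220, 386, 287])]
choke [(0.68, [361.4, 328.1], [352, 322, 372, 337])]
top [[363.8619513376953, 0.0, 316.0776425069672], [0.0, 363.8619513376953, 194.03168682437567], [0.0, 0.0, 1.0]] [[0.013, -0.9998, -0.0136], [-0.9991, -0.0124, -0.0394], [0.0393, 0.0141, -0.9991]] [-0.03055399  0.46108581  1.00363179] [ 0.42167212 -0.03896197  1.02053174]
driver_grip [(0.47, [381.8, 185.4], [375, 179, 388, 191])]
red_grip [(0.56, [413.9, 182.5], [405, 178, 421, 189])]
case [(0.74, [259.7, 186.1], [231, 150, 295, 218])]
stand [(0.88, [388.9, 189.6], [361, 175, 418, 201])]
spool [(0.76, [203.0, 181.8], [191, 171, 216, 191])]
choke [(0.68, [460.2, 217.6], [453, 211, 466, 224]), (0.36, [263.9, 185.4], [230, 150, 295, 218])]
0.7
```

View pics/side0.png

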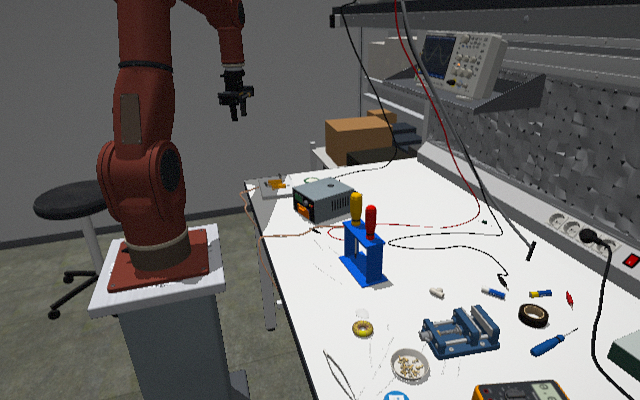

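View pics/top0.png

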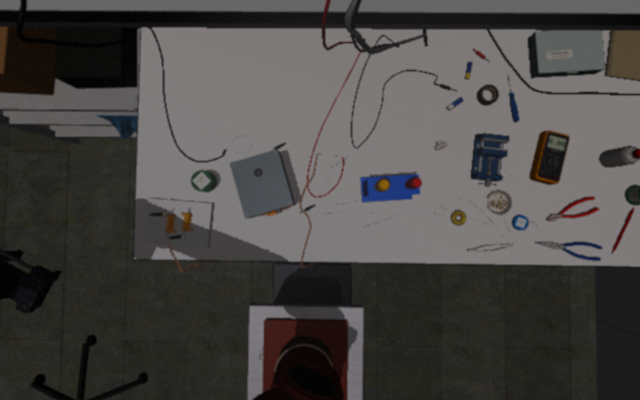

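The side view shows the yellow handle at about (355,208), the red at (371,222), and the case hole at about (330,184). In the top view yellow is at (383,185), red at (414,183), and the hole at about (258,172). Next I'll zoom in to measure them precisely.

```bash
cat > h.py <<'E'
import numpy as np,cv2
from bench import r,viewer,finder
def ray(c,px):
    k=viewer.get_calibration(c);d=k["R"].T@np.linalg.inv(k["mtx"])@np.array([*px,1.]);return -k["R"].T@k["t"],d
def atz(c,px,z):
    o,d=ray(c,px);return o+d*(z-o[2])/d[2]
def tri(a,b):
    (o1,d1),(o2,d2)=ray("top",a),ray("side",b)
    s=np.linalg.lstsq(np.c_[d1,-d2],o2-o1,rcond=None)[0]
    return o1+d1*s[0],o2+d2*s[1]
def proj(c,X):
    k=viewer.get_calibration(c);p=k["mtx"]@(k["R"]@np.array(X)+k["t"]);return p[:2]/p[2]
E
python3 - <<'E'
import cv2,numpy as np
a=cv2.imread("pics/top0.png");b=cv2.imread("pics/side0.png")
f=lambda i,x,y,w,h,s:cv2.resize(i[y:y+h,x:x+w],None,fx=s,fy=s,interpolation=cv2.INTER_CUBIC)
# top crop x225..425 y145..220 x4 ; side crop x285..395 y170..290 
t=f(a,225,145,200,75,4); s=f(b,285,172,133,50,6)
cv2.imwrite("pics/c0.png",np.clip(np.vstack([t,np.pad(s,((0,0),(0,2),(0,0)))])*1.0,0,255))
E
```

```text
[ WARN:0@0.093] global loadsave.cpp:1063 imwrite_ Unsupported depth image for selected encoder is fallbacked to CV_8U.
```

View pics/c0.png

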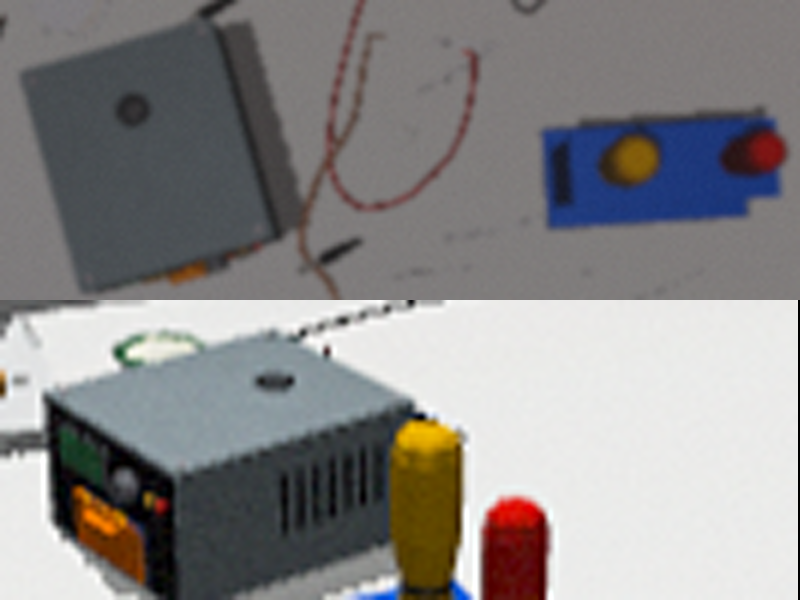

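The crop shows the hole at (132,109) in the top part and (275,80) in the side part. The yellow top is at (635,157) in the top part and around (428,125) in the side part, and the red top is at (767,150).

Run:
```python
from h import *
np.set_printoptions(precision=4,suppress=True)
T=lambda x,y:((x+.5)/4-.5+225,(y+.5)/4-.5+145)
S=lambda x,y:((x+.5)/6-.5+285,(y+.5)/6-.5+172)
print("hole",atz("top",T(132,109),.085),atz("side",S(275,80),.085),tri(T(132,109),S(275,80)))
print("yel",atz("top",T(633,157),.190),tri(T(633,157),S(428,124)))
print("red",atz("top",T(767,151),.190),tri(T(767,151),S(516,203)))
# case edges: top corners
print("case",*[atz("top",T(*p),.085) for p in ((22,72),(210,20),(275,238),(82,292))])
print("plate",*[atz("top",T(*p),.108) for p in ((542,130),(778,118),(548,228),(780,195))])
# side: yellow axis / handle edges at several heights
m=viewer.camera("side")
for z in (.12,.14,.16,.18):
  pass
hsv=cv2.cvtColor(m,cv2.COLOR_RGB2HSV)
for row in range(196,222,4):
  c=np.where((hsv[row,340:364,0]>18)&(hsv[row,340:364,0]<32)&(hsv[row,340:364,1]>120))[0]+340
  print(row,c.min(),c.max(),c.mean())
from scipy.spatial.transform import Rotation as R
s=r.get_state();print(R.from_quat(s["tcp_rot"]).as_matrix(),s["ee_pos"])
```

```text
hole [0.5139 0.1261 0.085 ] [0.5155 0.1287 0.085 ] (array([0.5138, 0.1259, 0.0863]), array([0.5145, 0.1256, 0.0863]))
yel [ 0.4794 -0.1793  0.19  ] (array([ 0.4792, -0.1788,  0.1934]), array([ 0.4807, -0.1793,  0.1936]))
red [ 0.4837 -0.2555  0.19  ] (array([ 0.4836, -0.2548,  0.1923]), array([ 0.4856, -0.2556,  0.1927]))
case [0.5371 0.198  0.085 ] [0.5723 0.0766 0.085 ] [0.4317 0.0323 0.085 ] [0.3954 0.1561 0.085 ]
plate [ 0.5014 -0.1361  0.108 ] [ 0.5107 -0.2837  0.108 ] [ 0.4399 -0.1404  0.108 ] [ 0.4624 -0.285   0.108 ]
196 350 361 355.5
200 350 361 355.5
204 350 361 355.5
208 350 361 355.5
212 351 361 356.0
216 352 360 356.0
220 353 359 356.25
[[-0.8952  0.4456  0.    ]
 [ 0.4456  0.8952 -0.    ]
 [-0.     -0.     -1.    ]] [0.2896 0.5819 0.2226]
```

```bash
python3 -m creep '-45 -31 -5 0.13;-90 -62 -10 0.26;-135 -93 -15 0.39;-180 -124 -20 0.52;-225 -155 -25 0.65;-270 -186 -30 0.78;-315 -217 -35 0.91;-358 -248 -38 1.045;-383 -306 -38 1.045;-408 -364 -38 1.045;-433 -422 -38 1.045;-458 -480 -38 1.045'
python3 - <<'E'
from h import *
from scipy.spatial.transform import Rotation as R
s=r.get_state();M=R.from_quat(s["tcp_rot"]).as_matrix();print(s["ee_pos"],M.round(4).tolist())
print((M.T@(np.array([.4797,-.179,.26])-s["ee_pos"])*1e3).round(1))
E
```

```text
time: 2.25
ee_pos: [0.4855, -0.0513, 0.2609]
tcp_rot: [0.684, 0.729, 0.001, 0.0]
contact_force: [1.6, -0.4, -0.8]
grip_width: 1.001
finger_force: 0.0
[ 0.48553054 -0.05128564  0.26088387] [[-0.064, 0.9979, 0.001], [0.9979, 0.064, 0.0006], [0.0006, 0.001, -1.0]]
[-127.1  -14.     0.8]
```

```bash
python3 -m creep '-50 -6 0 0;-100 -11 0 0;-127 -14 0 0;-127 -14 0 0;-127 -14 30 0;-127 -14 60 0;-127 -14 85 0;-127 -14 100 0;-127 -14 109 0;-127 -14 109 0;-127 -14 109 0' -1
python3 - <<'E'
from h import *
im=np.hstack([cv2.resize(viewer.camera("side")[160:280,310:430],None,fx=4,fy=4,interpolation=2),cv2.resize(viewer.camera("top")[130:250,340:420],None,fx=4,fy=4,interpolation=2)])
cv2.imwrite("pics/g1.png",im[:,:,::-1]);print(r.get_state()["ee_pos"])
E
```

```text
time: 3.62
ee_pos: [0.4806, -0.177, 0.1523]
tcp_rot: [0.684, 0.729, 0.0, 0.0]
contact_force: [0.4, -0.8, -0.0]
grip_width: 0.999
finger_force: 0.0
[ 0.48048778 -0.17702627  0.15224718]
```

View pics/g1.png

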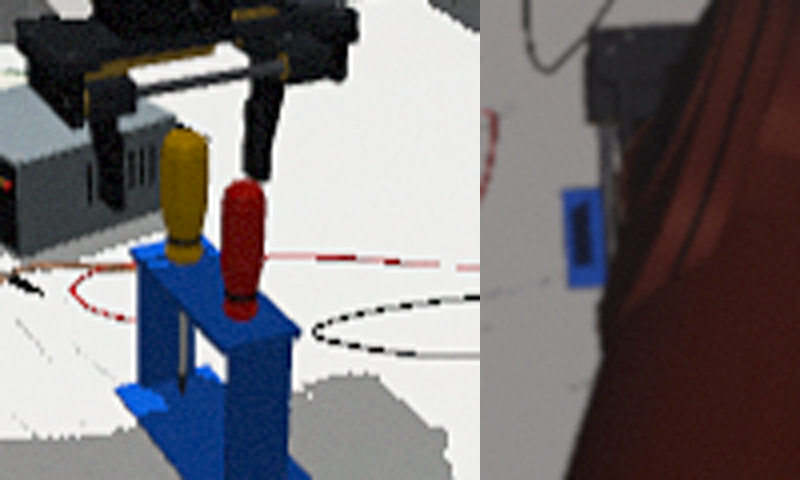

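The handle sits between the fingers, with yellow at about (183,190) and fingers at (110,150) and (260,140) in the crop. Nothing else is touched, so I'll close.

```bash
python3 -m creep '-2 0 1 0;-2 0 1 0'; python3 -m creep '0 0 0 0;0 0 0 0;0 0 0 0;0 0 0 0;0 0 0 0;0 0 0 0;0 0 0 0;0 0 0 0' 1;  python3 -m creep '0 0 -10 0;0 0 -25 0;0 0 -45 0;0 0 -70 0;0 0 -95 0;0 0 -110 0;0 0 -120 0;0 0 -120 0;0 0 -120 0;0 0 -120 0'
python3 - <<'E'
from h import *
im=np.hstack([cv2.resize(viewer.camera("side")[120:280,310:430],None,fx=3.75,fy=3.75,interpolation=2)])
cv2.imwrite("pics/g2.png",im[:,:,::-1]);s=r.get_state();print(s)
E
```

```text
time: 3.98
ee_pos: [0.4802, -0.1792, 0.1507]
tcp_rot: [0.684, 0.729, 0.0, 0.0]
contact_force: [1.1, 0.2, -1.0]
grip_width: 0.999
finger_force: 0.0
time: 4.97
ee_pos: [0.4801, -0.1789, 0.1506]
tcp_rot: [0.684, 0.729, -0.0, -0.0]
contact_force: [-0.4, 0.4, 0.1]
grip_width: 0.341
finger_force: 30.0
time: 6.22
ee_pos: [0.4799, -0.1788, 0.2699]
tcp_rot: [0.684, 0.729, -0.0, -0.0]
contact_force: [-0.6, 0.3, -0.6]
grip_width: 0.345
finger_force: 30.0
{'time': 6.275, 'joints': array([-0.48885935,  0.00373248,  0.77266885,  1.75274189, -0.00222611,
        1.38715664,  0.34809154]), 'qvel': array([-0.0003042 , -0.00086702, -0.00024246, -0.00487514,  0.00202879,
        0.00153627,  0.00228465]), 'joint_torque': array([-5.08735206e-05, -2.80579555e+01,  1.12373857e-01, -4.11429334e+01,
       -3.85128858e-02,  6.45040884e-02,  1.11272242e-03]), 'ee_pos': array([ 0.47989937, -0.17887313,  0.27000687]), 'tcp_rot': array([ 6.84166099e-01,  7.29326036e-01, -4.07151651e-04, -3.41780760e-04]), 'contact_force': array([-0.43422685,  0.11268043, -0.30705436]), 'torque': array([-0.10767733,  0.02598967,  0.00320693]), 'finger_force': 29.999695234000683, 'grip_width': 0.34113317808224}
```

View pics/g2.png

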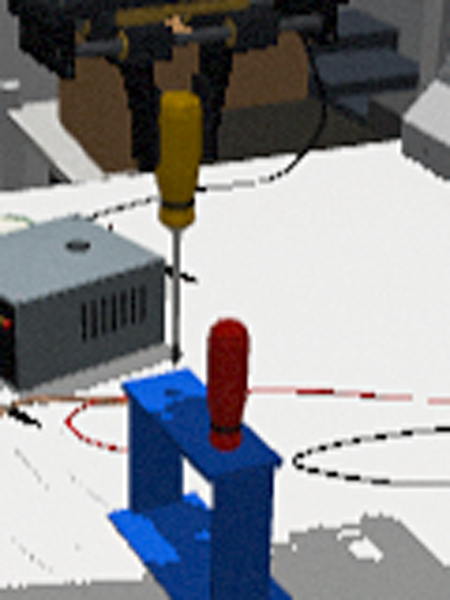

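The screwdriver hangs upright in the gripper with its tip at crop (176,360), and the empty hole is at about (176,393). Next I'll move over the instrument.

```bash
python3 -m creep '20 4 0 0;55 10 0 0;95 17 0 0;135 24 0 0;175 31 0 0;215 38 0 0;250 44 0 0;280 49 0 0;302 53 0 0;302 53 0 0;302 53 10 0;302 53 20 0'; python3 -m creep '0 0 0 0;0 0 0 0;0 0 0 0;0 0 0 0'
python3 - <<'E'
from h import *
S=viewer.camera("side");T=viewer.camera("top")
a=cv2.resize(S[140:215,290:375],None,fx=6,fy=6,interpolation=2)
b=cv2.resize(T[145:220,225:275],None,fx=6,fy=6,interpolation=2)
cv2.imwrite("pics/g3.png",np.hstack([a,b])[:,:,::-1]);s=r.get_state();print(s["ee_pos"],s["tcp_rot"],s["contact_force"])
p=s["ee_pos"]-[0,0,.143];print(p,proj("side",p),proj("side",[.514,.126,.085]))
E
```

```text
time: 7.78
ee_pos: [0.5138, 0.1245, 0.2498]
tcp_rot: [0.685, 0.729, -0.0, 0.0]
contact_force: [-0.2, -0.1, -0.2]
grip_width: 0.344
finger_force: 30.0
time: 8.28
ee_pos: [0.5139, 0.1259, 0.2508]
tcp_rot: [0.684, 0.729, 0.0, 0.0]
contact_force: [0.6, -0.2, -0.9]
grip_width: 0.345
finger_force: 30.0
[0.5138397  0.12590849 0.25072352] [6.84103322e-01 7.29385103e-01 1.10191735e-04 6.26656650e-05] [ 0.27289353 -0.39033312 -0.78900999]
[0.5138397  0.12590849 0.10772352] [330.06588976 178.72287945] [330.2315672  185.28401947]
```

View pics/g3.png

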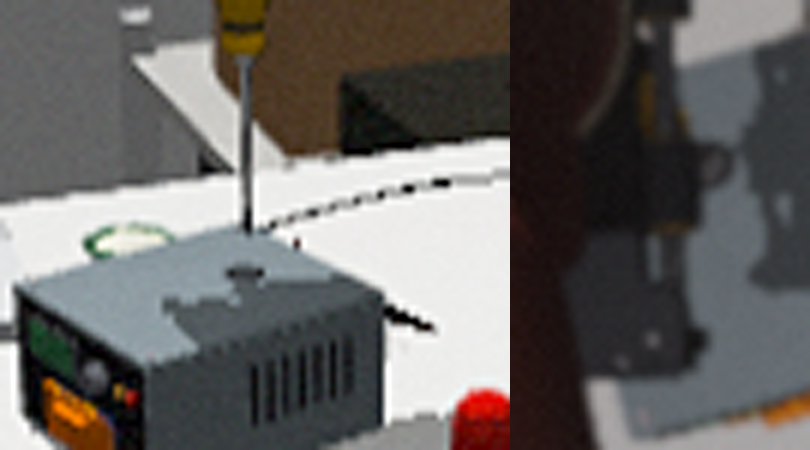

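Tip at crop (248,232), hole at (244,271): the tip may be about 0.7 px right of the hole. I'll measure sub-pixel.

Run:
```python
from h import *
S=np.mean([viewer.camera("side").astype(float) for _ in range(4)],0);g=S.mean(2)
s=r.get_state()["ee_pos"];print(s)
for row in list(range(150,181)):
    seg=g[row,324:339]; bg=np.median(seg); 
    w=np.clip(bg-seg-15,0,None); w[np.abs(np.arange(15)-7)>4]=0
    z=np.interp(row,[0],[0])
    # predicted column of vertical axis at this row
    zs=np.linspace(.1,.25,301);P=np.array([proj("side",[s[0],s[1],q]) for q in zs]);i=np.argmin(abs(P[:,1]-row))
    print(row,round((w@np.arange(324,339))/max(w.sum(),1),2),round(P[i,0],2),round(zs[i],3), seg.astype(int)[3:12] if row>172 else "")
print(g[181:189,322:340].astype(int))
```

```text
[0.51376125 0.12589091 0.25056675]
150 0.0 329.49 0.203 
151 0.0 329.51 0.2 
152 0.0 329.53 0.196 
153 0.0 329.55 0.194 
154 0.0 329.57 0.19 
155 0.0 329.58 0.187 
156 0.0 329.61 0.184 
157 333.1 329.62 0.18 
158 250.33 329.64 0.177 Traceback (most recent call last):
  File "<stdin>", line 9, in <module>
  File "h.py", line 12, in proj
    k=viewer.get_calibration(c);p=k["mtx"]@(k["R"]@np.array(X)+k["t"]);return p[:2]/p[2]
ValueError: time passes only in moves, steps and waits
```

Run:
```python
from h import *
k=viewer.get_calibration("side")
S=viewer.camera("side").astype(float);g=S.mean(2)
s=r.get_state()["ee_pos"];print(s)
zs=np.linspace(.1,.25,301);P=np.c_[np.full(301,s[0]),np.full(301,s[1]),zs]@k["R"].T+k["t"];P=P@k["mtx"].T;P=P[:,:2]/P[:,2:]
for row in range(164,182):
    i=np.argmin(abs(P[:,1]-row)); print(row,P[i].round(2),zs[i].round(3),g[row,324:339].astype(int))
print(g[181:190,322:340].astype(int))
```

```text
[0.51376276 0.12587265 0.250555  ]
164 [329.76 163.96] 0.158 [ 80 159 213 207 205 212  86  55 205 204 207 175 104  53  51]
165 [329.78 165.02] 0.154 [ 86  72 165 214 207 215  82  56 204 204 200 207 178  78  49]
166 [329.8  166.07] 0.151 [ 69  90  73 162 214 218  83  55 204 200 203 204 206 165 122]
167 [329.82 166.97] 0.148 [ 33  66  88  71 164 222  82  55 202 205 200 200 201 165 146]
168 [329.84 168.02] 0.144 [ 17  19  63  76  58 184  85 100 196 224 226 223 225 201 202]
169 [329.86 169.06] 0.14 [145 185 190 195 193 206 115 110 224 239 237 237 239 239 239]
170 [329.88 169.96] 0.138 [226 244 243 242 242 247 144  90 241 238 236 236 235 237 234]
171 [329.9 171. ] 0.134 [239 237 236 236 238 244 142  89 242 239 235 236 236 236 235]
172 [329.92 172.03] 0.13 [235 234 235 237 239 243 141  88 241 238 236 236 236 236 235]
173 [329.94 173.07] 0.127 [236 234 236 235 237 246 133  85 241 239 236 235 236 235 235]
174 [329.95 173.96] 0.124 [234 236 235 234 238 246 107  51 244 238 236 236 237 237 239]
175 [329.97 174.99] 0.121 [236 236 234 237 239 249 126  11 244 239 239 240 240 242 202]
176 [329.99 1
[... 487 characters left out ...]
148 151 147 145 146 163]
[[146 147 148 151 148 151 150 150 149 155 152 148 151 147 145 146 163 104]
 [149 145 148 149 152 151 150 154 155 153 149 152 150 149 149 149 151 148]
 [151 148 154 149 154 151 158 141 136 141 152 152 149 151 149 149 149 150]
 [154 150 154 151 152 141 117 101 101 100 113 115 152 153 151 150 151 152]
 [153 152 156 150 156 108  23  58  56  63  53  30 152 155 155 152 149 156]
 [157 157 154 152 156 130  90  75  80  70  66 109 126 124 129 125 125 125]
 [154 155 156 152 154 160 146  91  91  93  84 128  90  82  78  83  80  82]
 [159 159 157 157 160 156 134  89  87  89  86  86  85  88  87  82  89  89]
 [157 132 126 130 131 128 127 132  94  84  86  91  89  88  89  87  86  84]]
```

Tip is about 1 mm towards +x of the hole. I'll correct by -1 mm along tool y, then descend close to the plate.

```bash
python3 -m creep '0 -1 0 0;0 -1 5 0;0 -1 10 0;0 -1 15 0;0 -1 18 0;0 -1 18 0;0 -1 18 0'
python3 - <<'E'
from h import *
k=viewer.get_calibration("side");kt=viewer.get_calibration("top")
g=viewer.camera("side").astype(float).mean(2);s=r.get_state()["ee_pos"];print(s)
print(g[174:190,322:340].astype(int))
E
```

```text
time: 9.5
ee_pos: [0.5128, 0.1258, 0.2327]
tcp_rot: [0.684, 0.729, 0.0, 0.0]
contact_force: [0.3, -0.5, -0.5]
grip_width: 0.344
finger_force: 30.0
[0.51289193 0.12583793 0.2327668 ]
[[235 235 236 235 234 236 237 246 113 121 240 238 237 237 236 236 239 238]
 [235 235 236 236 237 236 239 248 114 121 239 238 239 239 241 244 202 181]
 [235 237 238 239 239 241 227 236 118 124 244 243 246 191 180 180  97 173]
 [239 240 227 228 221 212 178 173  98 114 213 188 188  41 173 178 190 241]
 [220 209 176 176 160 146 151 135  95 102 146  98  94 159 246 243 243 243]
 [160 147 146 146 146 148 148 153  94  87 150 151 150 193 222 235 243 188]
 [144 146 149 146 150 152 152 156  67  51 152 149 149 147 159 190 222  49]
 [148 147 152 150 151 152 150 159  58  41 154 155 150 149 146 147 163 104]
 [149 147 147 147 151 156 152 161  72  43 153 148 149 149 151 148 150 147]
 [149 151 152 148 151 153 156 149  76  42 152 154 151 150 149 147 148 151]
 [149 153 149 152 156 139 117 106  71  56 120 119 154 155 149 151 151 150]
 [158 152 151 150 153 110  30  58  59  63  62  37 154 157 156 152 153 151]
 [156 154 156 156 156 128  95  79  75  77  55  53 127 126 121 127 125 124]
 [156 156 155 157 158 130 112  90  89  93  69  84  86  84  82  84  84  82]
 [156 157 155 160 132  87  86  89  87  90  93  85  89  88  90  87  86  88]
 [126 126 128 128 129 130  91  89  88  88  87  88  90  87  87  89  84  88]]
```

```bash
python3 -m creep '0 0 1.5 0;0 0 3 0;0 0 4 0;0 0 4 0'
```

```text
time: 10.05
ee_pos: [0.5127, 0.1258, 0.2284]
tcp_rot: [0.684, 0.729, -0.0, -0.0]
contact_force: [-0.3, 0.1, -0.5]
grip_width: 0.342
finger_force: 30.0
```

```bash
python3 -m creep '0 0 1 0;0 0 1 0'
```

```text
time: 10.3
ee_pos: [0.5128, 0.1258, 0.2276]
tcp_rot: [0.684, 0.729, 0.0, 0.0]
contact_force: [0.6, -0.0, -0.8]
grip_width: 0.344
finger_force: 30.0
```

```bash
python3 -m creep '0 0 1 0;0 0 1 0'
```

```text
time: 10.55
ee_pos: [0.5128, 0.1262, 0.2266]
tcp_rot: [0.684, 0.729, 0.0, -0.0]
contact_force: [0.4, 0.5, -0.2]
grip_width: 0.341
finger_force: 30.0
```

```bash
python3 -m creep '0 0 1 0;0 0 1 0'
```

```text
time: 10.8
ee_pos: [0.5127, 0.1261, 0.2254]
tcp_rot: [0.684, 0.729, 0.0, -0.0]
contact_force: [-0.4, 1.4, 0.3]
grip_width: 0.345
finger_force: 30.0
```

```bash
python3 -m creep '0 0 1 0;0 0 1 0'
```

```text
time: 11.05
ee_pos: [0.5127, 0.126, 0.2245]
tcp_rot: [0.684, 0.729, 0.0, -0.0]
contact_force: [-0.5, 2.6, 0.7]
grip_width: 0.34
finger_force: 30.0
```

```bash
python3 -m creep '0 0 1 0;0 0 2 0;0 0 2 0'
```

```text
time: 11.42
ee_pos: [0.5127, 0.126, 0.2225]
tcp_rot: [0.684, 0.729, 0.0, -0.0]
contact_force: [0.6, 2.7, -0.1]
grip_width: 0.342
finger_force: 30.0
```

```bash
python3 -m creep '0 0 1.5 0;0 0 3 0;0 0 3 0'
```

```text
time: 11.8
ee_pos: [0.5127, 0.1259, 0.2194]
tcp_rot: [0.684, 0.729, -0.0, -0.0]
contact_force: [0.2, 3.3, -0.1]
grip_width: 0.343
finger_force: 30.0
```

The shaft touches the hole's -y rim, so I'll shift towards +y.

```bash
python3 -m creep '1 0 0 0;2 0 0 0;2 0 0 0;2 0 0 0'
```

```text
time: 12.3
ee_pos: [0.5125, 0.1274, 0.2194]
tcp_rot: [0.684, 0.729, -0.0, 0.0]
contact_force: [0.2, -0.3, -1.1]
grip_width: 0.34
finger_force: 30.0
```

```bash
python3 -m creep '0 0 3 0;0 0 6 0;0 0 9 0;0 0 12 0;0 0 15 0;0 0 17 0;0 0 19 0;0 0 19 0'
```

```text
time: 13.3
ee_pos: [0.5126, 0.1278, 0.2004]
tcp_rot: [0.684, 0.729, -0.0, -0.0]
contact_force: [0.4, -0.9, -0.7]
grip_width: 0.339
finger_force: 30.0
```

```bash
python3 -m creep '0 0 1 0;0 0 2 0;0 0 2 0'
```

```text
time: 13.68
ee_pos: [0.5126, 0.1278, 0.1985]
tcp_rot: [0.684, 0.729, -0.0, -0.0]
contact_force: [-0.0, 0.3, -1.0]
grip_width: 0.344
finger_force: 30.0
```

```bash
python3 -m creep '0 0 1 0;0 0 2 0;0 0 2 0'
```

```text
time: 14.05
ee_pos: [0.5126, 0.1278, 0.1964]
tcp_rot: [0.684, 0.729, -0.0, -0.0]
contact_force: [0.2, 1.0, -0.5]
grip_width: 0.337
finger_force: 30.0
```

```bash
python3 -m creep '0 0 1 0;0 0 2 0;0 0 2 0'
```

```text
time: 14.42
ee_pos: [0.5126, 0.1278, 0.1945]
tcp_rot: [0.684, 0.729, -0.0, -0.0]
contact_force: [0.3, 0.4, -0.7]
grip_width: 0.347
finger_force: 30.0
```

```bash
python3 -m creep '0 0 1 0;0 0 2 0;0 0 2 0'
```

```text
time: 14.8
ee_pos: [0.5129, 0.1278, 0.1931]
tcp_rot: [0.684, 0.729, 0.0, 0.0]
contact_force: [-1.0, -0.6, 5.3]
grip_width: 0.342
finger_force: 30.0
```

Latch contact is at TCP z of about 0.194. Now I'll press in 1 mm steps.

```bash
python3 -m creep '0 0 1 0;0 0 2 0;0 0 2 0'
```

```text
time: 15.18
ee_pos: [0.5129, 0.1279, 0.1912]
tcp_rot: [0.684, 0.729, 0.0, 0.0]
contact_force: [-1.1, -0.6, 4.9]
grip_width: 0.345
finger_force: 30.0
```

```bash
python3 -m creep '0 0 1 0;0 0 1 0'
```

```text
time: 15.42
ee_pos: [0.5129, 0.1279, 0.1902]
tcp_rot: [0.684, 0.729, 0.0, 0.0]
contact_force: [-2.2, -0.2, 6.1]
grip_width: 0.345
finger_force: 30.0
```

```bash
python3 -m creep '0 0 1 0;0 0 1 0'
```

```text
time: 15.68
ee_pos: [0.5129, 0.1279, 0.1892]
tcp_rot: [0.684, 0.729, 0.0, 0.0]
contact_force: [-0.8, -0.1, 6.5]
grip_width: 0.338
finger_force: 30.0
```

Run:
```python
from h import *
d=finder.regions_of("side","tray_front") if viewer.camera("side") is not None else 0
print([(x["score"],x["position"],x["mask"].sum()) for x in d][:2],r.get_state()["contact_force"])
```

```text
[] [-0.81076365 -0.08047626  6.00692913]
```

```bash
python3 -m creep '0 0 1 0;0 0 1 0'
```

```text
time: 16.02
ee_pos: [0.5129, 0.1279, 0.1882]
tcp_rot: [0.684, 0.729, 0.0, 0.0]
contact_force: [-0.8, 0.3, 4.5]
grip_width: 0.34
finger_force: 30.0
```

```bash
python3 -m creep '0 0 0.5 0;0 0 0.5 0'
```

```text
time: 16.27
ee_pos: [0.513, 0.1279, 0.1878]
tcp_rot: [0.684, 0.729, 0.0, 0.0]
contact_force: [-0.9, -0.7, 6.7]
grip_width: 0.345
finger_force: 30.0
```

```bash
python3 -m creep '0 0 0.5 0;0 0 0.5 0'
python3 - <<'E'
from h import *
a=viewer.camera("side"); cv2.imwrite("pics/t1.png",cv2.resize(a[165:235,275:375],None,fx=6,fy=6,interpolation=2)[:,:,::-1])
o=cv2.imread("pics/side0.png")[:,:,::-1]
f=lambda i:[(p.mean(0).round(1),len(p)) for p in [np.argwhere((i[190:230,280:350,0]>150)&(i[190:230,280:350,2]<80)&(i[190:230,280:350,1]<150))]]
print(f(o),f(a))
E
```

```text
time: 16.52
ee_pos: [0.5129, 0.1279, 0.187]
tcp_rot: [0.684, 0.729, 0.0, 0.0]
contact_force: [-0.6, -0.2, 4.2]
grip_width: 0.34
finger_force: 30.0
[(array([20.2, 27.1]), 34)] [(array([21.6, 24.8]), 39)]
```

```bash
python3 -m creep '0 0 0 0;0 0 0 0;0 0 0 0;0 0 0 0;0 0 0 0;0 0 0 0;0 0 0 0;0 0 0 0'
python3 - <<'E'
from h import *
a=viewer.camera("side"); cv2.imwrite("pics/t2.png",cv2.resize(a[150:240,275:375],None,fx=6,fy=6,interpolation=2)[:,:,::-1])
p=np.argwhere((a[190:230,280:350,0]>150)&(a[190:230,280:350,2]<80)&(a[190:230,280:350,1]<150));print(p.mean(0),len(p))
E
```

```text
time: 17.58
ee_pos: [0.5127, 0.1278, 0.1866]
tcp_rot: [0.684, 0.729, 0.0, 0.0]
contact_force: [-0.5, 0.1, 4.4]
grip_width: 0.343
finger_force: 30.0
[24.23529412 18.52941176] 34
```

View pics/t2.png

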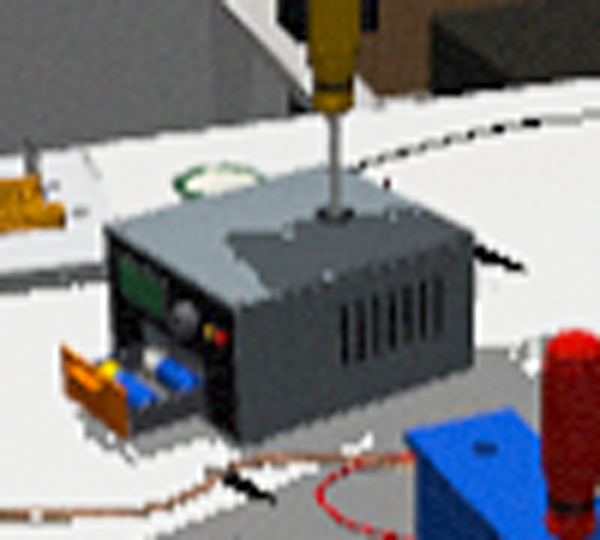

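The tray is out: its orange front is at (95,390) with batteries showing. The empty stand hole is visible at crop (486,449). I'll lift and return.

```bash
python3 -m creep '0 0 -8 0;0 0 -18 0;0 0 -30 0;0 0 -42 0;0 0 -54 0;0 0 -66 0;0 0 -76 0;0 0 -84 0;0 0 -84 0;0 0 -84 0' && python3 -m creep '-20 -4 0 0;-55 -10 0 0;-95 -17 0 0;-135 -23 0 0;-175 -30 0 0;-215 -37 0 0;-250 -43 0 0;-280 -49 0 0;-302 -52.5 0 0;-302 -52.5 0 0;-302 -52.5 0 0;-302 -52.5 0 0'
python3 - <<'E'
from h import *
k=viewer.get_calibration("side")
a=viewer.camera("side");s=r.get_state()["ee_pos"];print(s,proj("side",s-[0,0,.143]),proj("side",[s[0],s[1],.108]),atz("side",(355.6,224.4),.108))
cv2.imwrite("pics/s1.png",cv2.resize(a[175:245,325:395],None,fx=8,fy=8,interpolation=2)[:,:,::-1])
g=a.astype(float).mean(2);print("cols 348-365 from row 200");print(g[200:231,348:366].astype(int))
E
```

```text
time: 18.88
ee_pos: [0.5124, 0.1278, 0.2702]
tcp_rot: [0.684, 0.729, -0.0, -0.0]
contact_force: [-1.2, 0.1, -0.9]
grip_width: 0.345
finger_force: 30.0
time: 20.38
ee_pos: [0.4795, -0.1762, 0.2704]
tcp_rot: [0.684, 0.73, 0.0, -0.0]
contact_force: [0.6, -0.8, -1.9]
grip_width: 0.345
finger_force: 30.0
[ 0.47963163 -0.17614013  0.27046669] [354.80104078 216.29821159] [354.73481515 223.24078491] [ 0.47945943 -0.18243884  0.108     ]
cols 348-365 from row 200
[[ 31  54  59  54  54  46 234 139  91 162 241 239 237 236 236 236 236 237]
 [ 40  65  56  57  53  44 255 145  93 160 241 236 237 236 236 237 235 238]
 [ 31  62  61  57  59  47 254 143  94 160 240 239 237 237 236 237 236 237]
 [ 39  60  56  61  59  45 255 144  86 156 240 238 236 237 237 237 236 236]
 [ 30  56  60  62  58  38 255 145  91 158 239 239 237 238 236 236 236 238]
 [ 49  57  59  61  58  40 254 144  91 185 241 238 237 238 237 236 237 239]
 [ 60  61  59  59  57  47 254 149  93 210 241 238 236 238 237 236 238 241]
 [ 60  61  60  58  56  45 254 148  87 206 241 238 236 237 236 238 240 234]
 [ 60  58  58  57  49  42 255 144  89 206
[... 984 characters left out ...]
113 103 102 180 248  85]
 [104 104 107 112 115 104 108 111 116 111 110 114 109 113 103 109 192  65]
 [113 114 110 110 112 113  89  96  98 104 108 108 113 114 107 111 112  51]
 [114 107 112 112 112 105  61  52  62  78  93  93  90 118  99 112 117  57]
 [113 106 115 106 117 112  79  67  72  89  95  64  65  92  60  95  93  51]
 [110 112 111 112 117  91  82  87  80  93  96  67  65  65  60  60  68  43]
 [112 109 110 113 115  64  62  58  57  63  64  66  69  64  60  59  71  46]
 [ 88 116 114 116  94  70  60  58  63  62  68  69  67  70  70  60  64  51]
 [ 46  87  93  90  59  59  59  63  58  61  65  63  66  59  65  65  63  56]
 [ 39  43  71  95  89  91  69  68  64  65  69  66  67  61  60  66  66  64]]
```

View pics/s1.png

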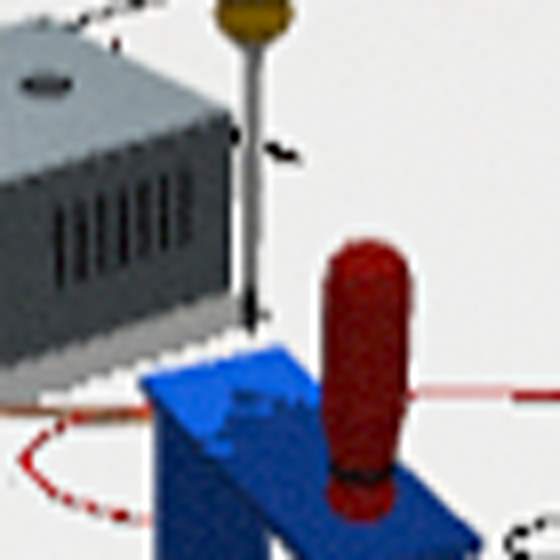

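Tip is at (355.7,216.3) in full-picture pixels, hovering over the stand, and shadow blurs the hole. I'll get sub-pixel references from the stored pictures.

Run:
```python
from h import *
t=cv2.imread("pics/t2.png");t=cv2.resize(t,(100,90),interpolation=cv2.INTER_AREA).astype(int)
print("t2 blue, rows 220-229 cols 348-365");print(t[70:80,73:91,0])
g=cv2.imread("pics/g2.png");g=cv2.resize(g,(120,160),interpolation=cv2.INTER_AREA).mean(2).astype(int)
print("g2 rows 208-220 cols 348-365");print(g[88:101,38:56])
a,b=proj("side",[.48,-.179,.108]),proj("side",[.48,-.180,.108]);print(a,b-a,proj("side",[.481,-.179,.108])-a)
```

```text
t2 blue, rows 220-229 cols 348-365
[[185 197 204 206 222 223 224 223 224 221 222 221 222 222 198 163 146  42]
 [221 223 221 222 222 224 222 223 223 221 221 220 222 223 223 203 163  46]
 [224 222 220 221 219 221 223 223 223 223 222 220 220 222 223 226 200  63]
 [222 222 220 220 222 217 190 184 195 210 221 220 220 221 221 228 223  74]
 [222 220 220 221 223 201 129 114 125 155 215 222 222 221 221 228 223  73]
 [222 222 221 220 223 211 154 139 143 168 215 222 221 220 221 227 223  71]
 [226 222 222 220 222 221 208 206 206 219 223 221 221 221 221 228 224  84]
 [223 225 223 221 220 222 222 224 221 224 222 221 222 220 219 225 222  91]
 [176 221 224 222 221 219 220 221 222 222 221 220 220 221 221 226 226 114]
 [100 174 221 224 220 220 222 220 222 220 222 222 220 220 220 223 227 156]]
g2 rows 208-220 cols 348-365
[[ 59  57  59  58  51  59 229 219 109 125 234 242 237 236 238 238 242 201]
 [ 59  58  62  58  46  60 230 221 112 129 235 242 236 237 237 240 240 167]
 [ 59  61  58  54  48  65 229 222 111 127 235 242 236 237 237 242 236 119]
 [ 53  55  62  67  75 108 207 205  92 105 233 243 237 237 237 242 236 117]
 [ 55  77 111 114 123 142 152 155  51  73 229 244 239 237 237 243 237 117]
 [109 121 144 147 146 145 145 114  31  55 196 242 239 238 237 243 235 104]
 [147 146 146 147 144 144 144 111  33  38 141 235 240 238 237 243 233  92]
 [146 147 145 143 141 146 147 111  26  57 194 240 239 237 237 243 234  93]
 [143 140 140 144 147 200 215 190  68 139 239 244 240 238 238 243 235  95]
 [143 140 148 198 209 239 247 237 160 218 236 223 229 240 240 244 235  94]
 [200 207 209 240 244 242 227 221 186 202 183 159 178 226 240 245 235  95]
 [241 235 226 225 209 203 164 157 136 116 110 106 112 174 229 247 234  92]
 [204 183 162 153 119 112 107 108 108 109 110 103 102 111 177 235 237  97]]
[355.29430374 223.73598762] [0.14782831 0.18225003] [ 0.37577903 -0.06604024]
```

```bash
python3 -m creep '-2 -1 0 0;-3.5 -1.8 0 0;-3.5 -1.8 5 0;-3.5 -1.8 10 0;-3.5 -1.8 14 0;-3.5 -1.8 16 0;-3.5 -1.8 16 0;-3.5 -1.8 16 0'
```

```text
time: 21.42
ee_pos: [0.4781, -0.1806, 0.2547]
tcp_rot: [0.684, 0.729, 0.0, 0.0]
contact_force: [-1.0, -1.0, -1.2]
grip_width: 0.341
finger_force: 30.0
```

```bash
python3 -m creep '0 0 1 0;0 0 2 0;0 0 2 0'
```

```text
time: 21.8
ee_pos: [0.4779, -0.1806, 0.2525]
tcp_rot: [0.684, 0.729, -0.0, -0.0]
contact_force: [-0.7, -0.1, 0.1]
grip_width: 0.343
finger_force: 30.0
```

```bash
python3 -m creep '0 0 1 0;0 0 2 0;0 0 2 0'
```

```text
time: 22.18
ee_pos: [0.4779, -0.1805, 0.2505]
tcp_rot: [0.684, 0.729, -0.0, -0.0]
contact_force: [0.1, 0.5, -0.9]
grip_width: 0.342
finger_force: 30.0
```

```bash
python3 -m creep '0 0 1 0;0 0 2 0;0 0 2 0'
```

```text
time: 22.55
ee_pos: [0.4779, -0.1805, 0.2485]
tcp_rot: [0.684, 0.729, -0.0, -0.0]
contact_force: [1.0, 0.3, -0.5]
grip_width: 0.343
finger_force: 30.0
```

```bash
python3 -m creep '0 0 1 0;0 0 2 0;0 0 2 0'
```

```text
time: 22.92
ee_pos: [0.4779, -0.1806, 0.2465]
tcp_rot: [0.684, 0.729, -0.0, -0.0]
contact_force: [-0.7, 0.5, -0.3]
grip_width: 0.341
finger_force: 30.0
```

```bash
python3 -m creep '0 0 3 0;0 0 7 0;0 0 12 0;0 0 12 0;0 0 12 0'
```

```text
time: 23.55
ee_pos: [0.478, -0.1806, 0.2346]
tcp_rot: [0.684, 0.729, -0.0, 0.0]
contact_force: [-0.0, -0.2, -0.5]
grip_width: 0.342
finger_force: 30.0
```

```bash
python3 -m creep '0 0 8 0;0 0 18 0;0 0 30 0;0 0 42 0;0 0 54 0;0 0 64 0;0 0 72 0;0 0 78 0;0 0 80 0;0 0 80 0'
```

```text
time: 24.8
ee_pos: [0.478, -0.1806, 0.1547]
tcp_rot: [0.684, 0.729, -0.0, 0.0]
contact_force: [0.4, -0.1, -1.2]
grip_width: 0.342
finger_force: 30.0
```

```bash
python3 -m creep '0 0 1 0;0 0 2 0;0 0 2 0'
```

```text
time: 25.18
ee_pos: [0.4779, -0.1805, 0.1526]
tcp_rot: [0.684, 0.729, -0.0, -0.0]
contact_force: [0.5, -0.2, -0.3]
grip_width: 0.343
finger_force: 30.0
```

```bash
python3 -m creep '0 0 1 0;0 0 1 0;0 0 1 0'
```

```text
time: 25.55
ee_pos: [0.478, -0.1806, 0.1516]
tcp_rot: [0.684, 0.729, -0.0, -0.0]
contact_force: [0.5, 0.0, -0.8]
grip_width: 0.34
finger_force: 30.0
```

```bash
python3 -m creep '0 0 0.7 0;0 0 0.7 0;0 0 0.7 0'
```

```text
time: 25.92
ee_pos: [0.478, -0.1806, 0.1509]
tcp_rot: [0.684, 0.729, -0.0, -0.0]
contact_force: [0.1, -0.5, -1.1]
grip_width: 0.343
finger_force: 30.0
```

```bash
python3 -m creep '0 0 0.7 0;0 0 0.7 0;0 0 0.7 0'
```

```text
time: 26.3
ee_pos: [0.478, -0.1806, 0.1505]
tcp_rot: [0.684, 0.729, 0.0, 0.0]
contact_force: [-2.3, 0.3, 6.4]
grip_width: 0.346
finger_force: 30.0
```

```bash
python3 -m creep '0 0 0.5 0;0 0 0.5 0;0 0 0.5 0'
```

```text
time: 26.68
ee_pos: [0.4781, -0.1807, 0.1505]
tcp_rot: [0.684, 0.729, 0.0, -0.0]
contact_force: [-4.4, 1.2, 11.2]
grip_width: 0.339
finger_force: 30.0
```

Seated. I'll open up, wait, then retreat upwards.

```bash
python3 -m creep '0 0 -0.7 0;0 0 -0.7 0' && python3 -m creep '0 0 0 0;0 0 0 0;0 0 0 0;0 0 0 0;0 0 0 0;0 0 0 0;0 0 0 0;0 0 0 0' -1 && python3 -m creep '0 0 -10 0;0 0 -25 0;0 0 -45 0;0 0 -70 0;0 0 -95 0;0 0 -115 0;0 0 -120 0;0 0 -120 0;0 0 -120 0;0 0 -120 0;0 0 -120 0'
python3 - <<'E'
from h import *
a=viewer.camera("side");cv2.imwrite("pics/end.png",cv2.resize(a[130:350,270:450],None,fx=2.7,fy=2.7,interpolation=2)[:,:,::-1])
E
```

```text
time: 26.92
ee_pos: [0.4781, -0.1806, 0.1505]
tcp_rot: [0.684, 0.729, 0.0, 0.0]
contact_force: [-2.2, 0.5, 4.3]
grip_width: 0.337
finger_force: 30.0
time: 27.92
ee_pos: [0.478, -0.1806, 0.1504]
tcp_rot: [0.684, 0.729, -0.0, -0.0]
contact_force: [-0.0, 0.4, -0.5]
grip_width: 0.995
finger_force: 0.0
time: 29.3
ee_pos: [0.4778, -0.1805, 0.27]
tcp_rot: [0.684, 0.729, -0.0, -0.0]
contact_force: [0.0, 0.3, -0.2]
grip_width: 0.999
finger_force: 0.0
```

View pics/end.png

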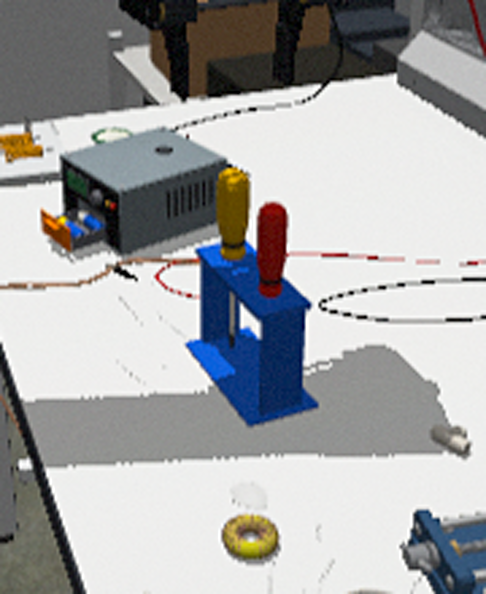

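The yellow screwdriver stands upright in its hole at (233,215), the tray is out at (57,228), the red screwdriver and choke are unmoved, and the gripper is clear.

```bash
python3 -c "
from bench import r
print(r.sign_off())"
```

```text
the job is handed in; nothing more can be done
None
```

The battery tray is out, the yellow screwdriver is back upright in the stand and released, and the job was handed in at about 29 s. The highest force read on the instrument was 6.7 N, though readings came only at the end of each move.

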